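Load two stone billets into a spring-loaded grinder magazine

ROBOT

A 6-joint arm with a two-finger parallel gripper is mounted at the origin on the work surface. World frame = base frame: x ahead of the robot, y to its left, z up, the work surface at z = 0. Lengths are in m, angles in rad, forces in N, time in s.
With the tool pointing down it reaches from about 0.25 to 0.8 m from the base axis. Payload 8.5 kg.
Tool frame: the origin (TCP) lies on the centre line of the jaws, within the pads' length; the fingertips stand 11 mm ahead of it and the grasp point (between the pads) lies 8 mm behind it; z points along the fingers, y is the line along which they close (so a half turn about z gives the same grasp; the last joint's range is limited). The gripper opens to 85 mm and grips with 20 to 120 N. Pads are 22 mm wide; open, the fingers measure 114 mm over their backs; the gripper's body (76 mm by 85 mm) begins 54 mm behind the grasp point. The pads swing forward as they close: fully open they stand 13 mm farther back than shut.
Start: joints at [1.305, 0.238, -0.013, 1.319, 0, 1.571], TCP at [0.138, 0.507, 0.242] pointing down, gripper open.
Joint ranges: [-2.66, 2.66], [-1.03, 1.9], [-1.14, 1.46], [-1.82, 2.27], [-1.45, 1.34], [-3.14, 3.14]. Speed limits (rad/s): [2.22, 2.22, 2.79, 3.14, 3.14, 3.14].

INTERFACE

Orientations are given as a unit quaternion [x, y, z, w].
In Python, from cell import env gives the robot as it stands. The module is installed in compiled form; this text tells all that it offers.
- The arm moves only by the tool jog_arm, never from a script. Its arguments are lists of equal length, an entry for each row: "fingers": the opening, from 0 (shut) to 1 (fully open); "xyz": the shift along the tool's x, y, z in mm, a list of three; "delta_rot": the turn, a rotation vector about the tool's x, y, z in degrees, a list of three. In form: {"fingers": [fingers, ...], "xyz": [[x, y, z], ...], "delta_rot": [[ax, ay, az], ...]}. A call has 1 to 10 rows; each row shifts and turns the commanded pose from where the row before left it, along the tool's axes as they then stand; what a row does not reach is not made up. A row lasts 1/8 s, in which the tool goes at most 62.5 mm and 10.7 degrees, less where a joint would pass 70% of its speed; a pose out of reach is approached as far as the arm can. A call is refused whole if a number of a shift passes 62.5 or a number of a turn 10.7, either way. A call with a gripper value outside its range is refused whole. The fingers move at their own pace and stop on an object; "force" is the grip in N (left out, the last holds). Time passes only in rows, so rows that do not move let the fingers close. It gives the time, the measured TCP pose, the force, the opening and the grip force at its end, in the units of the state.
- env.state(): the state, without advancing time (a new reading comes with each control period).
- env.read_camera(name): name is "scene" or "side" or "wrist"; returns a dict with "image" (400x640x3 uint8, red, green, blue), "intrinsics" (3x3 intrinsics, pixels), "distortion" ([k1, k2, p1, p2, k3] as OpenCV has them; the pictures are not rectified), "R" (3x3) and "t" (3): a world point X has camera coordinates R X + t. Camera axes: x right, y down, z forward; pixel columns grow to the right and rows downward; lengths in m; the calibration is good to about 2 mm. A picture is of the moment at which its call begins. There is no depth.
- env.finish_job(): hands the job in; it is judged then, once.
Trained networks look in a picture, given as the dict that the camera call returned (one of the last four; its "shot" number tells which), for a name from the list of things; names that differ only in an ending like _2 or _b are one class to them, and where a whole thing is asked for, a point or a joint stands for the part that bears it (a point fixed in the world has none). Each returns a list of dicts, best first, with "conf" (0 to 1); they miss things now and then, are a little off and sometimes report something else, mostly with a low value. They report only what shows in the picture. A call takes as long as a camera call.
- env.masks_of(target, picture): "mask" (400x640 bool, what is visible of it).
- env.landmark_of(target, picture): "xyz" ([x, y, z] in m, in the coordinates of the camera as it stood for that picture, good to about 4 mm: a listed point, or the origin of a listed thing).
The state is a dict: "time": time; "joints": joint angles; "dq": joint speeds; "joint_torque": joint torques, N m; "eef_pos": TCP position; "eef_rot": TCP orientation; "contact_force": force on the tool from outside, world axes, zero at the start; "ft_torque": the same for the moment, N m; "finger_gap": finger opening in m; "gripper_force": force on a finger pad.
Only numpy, scipy, OpenCV 4.12 (cv2) and the standard library are available. Lean on these libraries where they do the work, as an engineer would, in place of code of your own. Each camera call takes 0.05 s, during which the arm holds its last target. There are 200 camera calls.

TASK

Load the spring-loaded magazine with the two sawn billets, one at a time: first the thicker plain one, then the thinner one with the fossil facing up, pushing each down past the retaining lips until both lips have sprung back over it. Push gently: never press a billet into the magazine with more than about 25 newtons, for the stop under the stack is close and rigid. Leave the other things on the bench where they are.

Things in the scene. Friction and masses are not known exactly. Their poses are not given: they have to be found in the camera images.
- magazine: The magazine, fixed to the bench: grey base 100 x 104 x 12 mm with an open-topped upright channel, 64 mm long (x) by 47 mm wide (y), that takes billets lying flat, their length along x. Origin: centre of the base's underside, z up. At each x end two posts rise to z = 113 mm, their last 12 mm flared outward. Nothing on the long (y) sides is higher than 96 mm.
- mouth (a point): Point on the channel's axis at z = 83.5 mm of the magazine. A billet set down level rests on the lips' bevels with its underside 8.5 mm above the lips' undersides, so within 6 mm of this point, not yet held. Seen upward from the lips' undersides: lip tips 39 mm apart for 3 mm, then bevels 25 degrees from vertical that open to 49 mm at 14 mm.
- lips (a point): Point on the channel's axis at z = 75 mm of the magazine. Two steel lips, 44 mm long, jut over the channel from its long sides. Their flat undersides are within 6 mm of this height: the lip carriage is set by hand and not measured. A sprung plate holds a loaded billet's top up against the undersides: 3 N at the top, 0.09 N more per mm. Pushing past the lips takes up to 12 N.
- stop (a point): Point on the channel's axis at z = 35 mm of the magazine. A rigid stop under the stack goes up and down with the lips and has a setting of its own, not measured; it lies within 7 mm of this height. With both billets in, the stack can be pushed only 1.5 to 2.5 mm deeper than its place under the lips before it is solid. With the plain billet alone there is over 15 mm of travel.
- lip_left (a joint): The lip on the magazine's +y side, a spring slide: 0 m when sprung fully in over the channel, growing as it is pushed out; 0.007 at most. Some 1.7 N preload, 0.15 N per mm.
- lip_right (a joint): The lip on the -y side, likewise.
- plain_billet: Sawn stone billet, a plain slab 60 x 44 x 22 mm (x, y, z), about 150 g, loose on the bench. Origin at the centre of its underside, z up.
- fossil_billet: Sawn stone billet of the same stone, 60 x 44 x 16 mm (x, y, z), about 110 g, with a spiral fossil, level to within 1 mm, in its upper face. Origin at the centre of its underside, z up out of the fossil face.
- offcut: Bystander: stepped stone offcut 85 x 30 x 30 mm, loose. Origin under its centre.
- core: Bystander: stone drill core, a disc 42 mm across and 20 mm high, loose. Origin under its centre.
- brush: Bystander: brush lying on the bench. Origin near its middle.
- scraper: Bystander: straight hand tool with a handle, lying on the bench. Origin near its middle.
- jar: Bystander: glass jar 52 mm across and 75 mm high. Origin under its centre.
- loupe: Bystander: black hand loupe, a disc 36 mm across and 30 mm high. Origin under its centre.

How it is judged:
By the outcome, as a careful person would: the job done as asked, in the order asked, and still so for the second after the job is handed in, with the robot touching nothing.
It also fails if it takes over 67 s, if anything falls off the work surface, if the arm or the gripper's body presses on something with over 40 N, if the wrist force passes 120 N, or if a joint passes its speed limit or range.

## Working session

There is one attempt and no reset: what is moved stays moved. The work goes in short steps, Python scripts to look and compute and a tool call to move; the robot and the scene stay as the last step left them, time stands still between calls to the robot, and variables do not carry over. Pictures are saved under pics/ and viewed, at most 10 in all, crops included, and the job is handed in when it is done.

Besides the shell and the picture viewer there is one more tool, called after "Call:" by a JSON object that holds its "op" and its "data". jog_arm: Moves the arm, as the interface text tells. Its arguments: {"type":"object","properties":{"fingers":{"type":"array"},"xyz":{"type":"array"},"delta_rot":{"type":"array"},"force":{"type":"number"}},"required":["fingers","xyz","delta_rot"]}

```bash
mkdir -p pics
cat > h.py <<'E'
import numpy as np, cv2
from cell import env
def shot(n,save=None):
    p=env.read_camera(n)
    if save: cv2.imwrite('pics/'+save,p['image'][:,:,::-1])
    return p
def w(p,x): return np.array(p['R']).T@(np.array(x)-np.array(p['t']))
def lm(p,n):
    return [(round(d['conf'],2),np.round(w(p,d['xyz']),4).tolist()) for d in env.landmark_of(n,p)[:2]]
def ray(p,uv,z):
    q=cv2.undistortPoints(np.array(uv,float).reshape(-1,1,2),np.array(p['intrinsics']),np.array(p['distortion'])).reshape(-1,2)
    R=np.array(p['R']);c=-R.T@np.array(p['t']);d=np.c_[q,np.ones(len(q))]@R
    return c+d*((z-c[2])/d[:,2])[:,None]
def maskrect(p,n,z):
    m=env.masks_of(n,p)
    if not m: return None
    k=m[0]['mask'].astype(np.uint8); c=max(cv2.findContours(k,0,2)[0],key=cv2.contourArea).reshape(-1,2)
    g=ray(p,c,z)[:,:2]*1000
    return round(m[0]['conf'],2),cv2.minAreaRect(g.astype(np.float32))
E
python3 - <<'E'
from h import *
for c in ('scene','side','wrist'):
    p=shot(c,c+'0.png'); print(c,np.round(-np.array(p['R']).T@np.array(p['t']),3))
    for n in ('magazine','mouth','lips','stop','plain_billet','fossil_billet','offcut','core','jar','loupe','brush','scraper'): print(n,lm(p,n))
    for n,z in (('plain_billet',.022),('fossil_billet',.016),('magazine',.1)): print(n,maskrect(p,n,z))
print(env.state())
a=np.vstack([cv2.imread('pics/scene0.png')]);
E
```

```text
scene [1.075 0.092 0.958]
magazine [(0.66, [0.547, 0.0514, -0.0004])]
mouth [(0.84, [0.5441, 0.0505, 0.0809])]
lips [(0.79, [0.5472, 0.0484, 0.0756]), (0.7, [0.7192, 0.0092, 0.0026])]
stop [(0.88, [0.5491, 0.0493, 0.034])]
plain_billet [(0.57, [0.5514, -0.2663, 0.0014])]
fossil_billet [(0.88, [0.5306, 0.2716, -0.0012]), (0.62, [0.3293, 0.4003, -0.0022])]
offcut [(0.64, [0.7124, 0.2966, -0.0044])]
core [(0.61, [0.6952, -0.2952, -0.0016])]
jar [(0.85, [0.6099, 0.4151, 0.0043])]
loupe [(0.68, [0.5458, 0.0493, 0.039])]
brush [(0.69, [0.7224, 0.0065, 0.0021])]
scraper [(0.81, [0.329, 0.4025, 0.0003])]
plain_billet (0.63, ((527.812744140625, 49.849334716796875), (104.5546875, 159.20191955566406), 86.66561889648438))
fossil_billet (0.69, ((598.4182739257812, -422.4652099609375), (54.45618438720703, 34.15959930419922), 43.829307556152344))
magazine (0.88, ((572.5367431640625, 53.22763442993164), (95.43881225585938, 145.39698791503906), 86.68527221679688))
side [ 0.261 -0.842  0.834]
magazine [(0.79, [0.5444, 0.0508, -0.0004])]
mouth [(0.94, [0.5482, 0.0505, 0.0859])]
lips [(0.69, [0.5415, 0.
[... 1193 characters left out ...]
time': 2.4, 'joints': array([ 1.30499782e+00,  2.38180127e-01, -1.35238815e-02,  1.31922315e+00,
       -1.72532510e-05,  1.57077964e+00]), 'dq': array([ 0.00142772,  0.00094288, -0.0014824 ,  0.00010663, -0.00031441,
       -0.00072627]), 'joint_torque': array([ 7.13471363e-04, -5.38576698e+01,  3.46688783e+01,  2.99765998e-03,
        7.77319883e-05, -2.52413216e-06]), 'eef_pos': array([0.13789447, 0.5064985 , 0.24227734]), 'eef_rot': array([ 1.32500114e-01,  9.91182988e-01, -6.59826385e-05, -1.18215328e-07]), 'contact_force': array([-0.5818245 ,  0.34462737, -0.91326651]), 'ft_torque': array([ 0.00647864,  0.02150431, -0.01425917]), 'gripper_force': 0.0, 'finger_gap': 0.08500730437560305}
```

View pics/scene0.png

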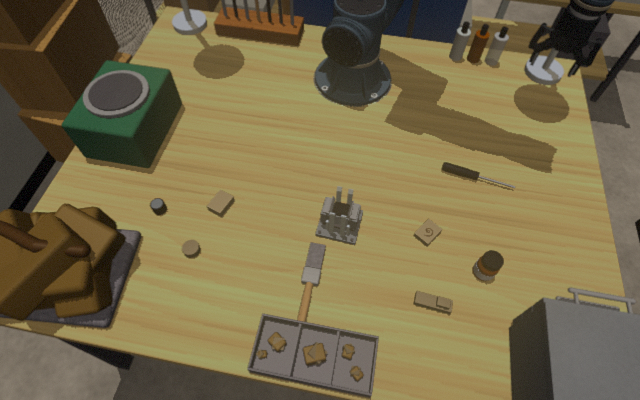

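View pics/side0.png

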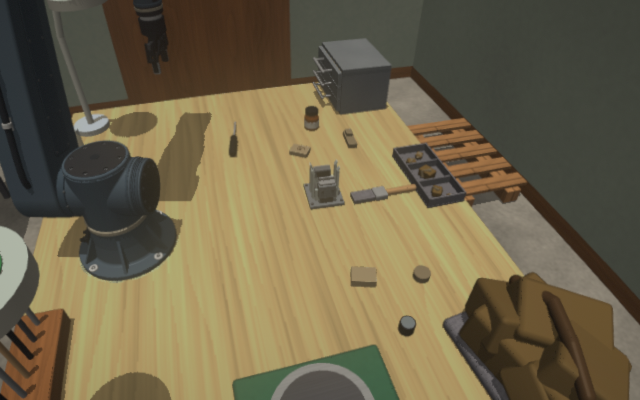

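The scene view shows the plain billet at pixel (220,203), the magazine at (340,220), and the fossil billet with its spiral up at (428,232). The side view agrees: plain billet (363,276), magazine (323,186), fossil billet (300,151). I'll pass over the fossil billet and the magazine with the wrist camera on the way to the plain billet.

```bash
cat >> h.py <<'E'
from scipy.spatial.transform import Rotation as Ro
def plan(tgt,yaw_y,n=None,start=None):
    """rows from the current pose to TCP tgt (m) pointing down, tool y at world yaw (deg)"""
    s=env.state(); p=np.array(s['eef_pos']) if start is None else start[0]
    R=Ro.from_quat(s['eef_rot']) if start is None else start[1]
    y=np.radians(yaw_y); Y=np.array([np.cos(y),np.sin(y),0]);Z=np.array([0,0,-1.]);G=Ro.from_matrix(np.c_[np.cross(Y,Z),Y,Z])
    d=(R.inv()*G).as_rotvec(); v=np.array(tgt)-p
    n=n or int(np.ceil(max(np.linalg.norm(v)/.06,np.degrees(np.linalg.norm(d))/10)))
    out=[];rot=[]
    for i in range(n):
        Ri=R*Ro.from_rotvec(d*i/n); out.append(np.round(Ri.inv().apply(v/n)*1000,1).tolist()); rot.append(np.round(np.degrees(d/n),2).tolist())
    print(n,out,rot[0]); return np.array(tgt),G
E
python3 - <<'E'
from h import *
p=shot('wrist'); s=env.state(); T=Ro.from_quat(s['eef_rot']); R=np.array(p['R'])
print('cam axes in tool',np.round(T.inv().as_matrix()@R.T,3)); print(np.array(p['intrinsics']).round(0), p['distortion'])
print('centre hits',T.inv().apply(np.append(ray(p,[(320,200)],0)[0]-s['eef_pos'],))if 0 else T.inv().apply(ray(p,[(320,200)],0)[0]-s['eef_pos']))
a=plan([.61,.273,.26],90); b=plan([.62,.05,.30],90,start=a); plan([.63,-.267,.26],90,start=b)
E
```

```text
cam axes in tool [[-0.001 -0.951 -0.309]
 [ 1.    -0.001  0.   ]
 [-0.    -0.309  0.951]]
[[309.   0. 319.]
 [  0. 309. 199.]
 [  0.   0.   1.]] [-0.00302581  0.          0.          0.          0.        ]
centre hits [-0.04324536  0.00138502  0.24228041]
9 [[-57.4, -11.3, -2.0], [-57.1, -13.0, -2.0], [-56.7, -14.6, -2.0], [-56.2, -16.3, -2.0], [-55.7, -17.9, -2.0], [-55.1, -19.6, -2.0], [-54.5, -21.2, -2.0], [-53.9, -22.8, -2.0], [-53.2, -24.4, -2.0]] [-0.0, -0.0, -1.69]
4 [[-2.5, -55.8, -10.0], [-2.5, -55.8, -10.0], [-2.5, -55.8, -10.0], [-2.5, -55.8, -10.0]] [0.0, 0.0, 0.0]
6 [[-1.7, -52.8, 6.7], [-1.7, -52.8, 6.7], [-1.7, -52.8, 6.7], [-1.7, -52.8, 6.7], [-1.7, -52.8, 6.7], [-1.7, -52.8, 6.7]] [0.0, 0.0, 0.0]
```

Run:
```python
from h import *
a=plan([.49,.273,.24],90)
```

```text
8 [[-50.1, -16.6, 0.3], [-49.6, -18.3, 0.3], [-48.9, -19.9, 0.3], [-48.2, -21.5, 0.3], [-47.5, -23.1, 0.3], [-46.7, -24.7, 0.3], [-45.9, -26.2, 0.3], [-45.0, -27.7, 0.3]] [-0.0, -0.0, -1.9]
```

Call:
{"op": "jog_arm", "data": {"fingers": [1,1,1,1,1,1,1,1,1], "xyz": [[-50,-17,0],[-50,-18,0],[-49,-20,0],[-48,-21,0],[-47,-23,0],[-47,-25,0],[-46,-26,0],[-45,-28,0],[0,0,0]], "delta_rot": [[0,0,-1.9],[0,0,-1.9],[0,0,-1.9],[0,0,-1.9],[0,0,-1.9],[0,0,-1.9],[0,0,-1.9],[0,0,-1.9],[0,0,0]]}}

```text
time: 3.58
eef_pos: [0.4926, 0.2708, 0.2417]
eef_rot: [0.002, 1.0, -0.0, 0.0]
contact_force: [-1.4, 0.6, -0.3]
finger_gap: 0.0856
gripper_force: 0.0
```

Run:
```python
from h import *
p=shot('wrist','w1.png'); print(maskrect(p,'fossil_billet',.016), lm(p,'fossil_billet'))
s=env.state();print(s['time'],s['eef_pos'],s['eef_rot'])
plan([.505,.05,.30],90)
```

```text
(0.97, ((529.0841674804688, 274.6673583984375), (46.48846435546875, 62.5396614074707), 55.73563003540039)) []
3.725 [0.48962896 0.27295208 0.24213674] [ 4.57483717e-04  9.99999833e-01 -7.30402479e-05 -3.44401416e-04]
4 [[-3.9, -55.7, -14.5], [-3.9, -55.7, -14.5], [-3.9, -55.7, -14.5], [-3.9, -55.7, -14.5]] [-0.0, -0.01, -0.01]
```

View pics/w1.png

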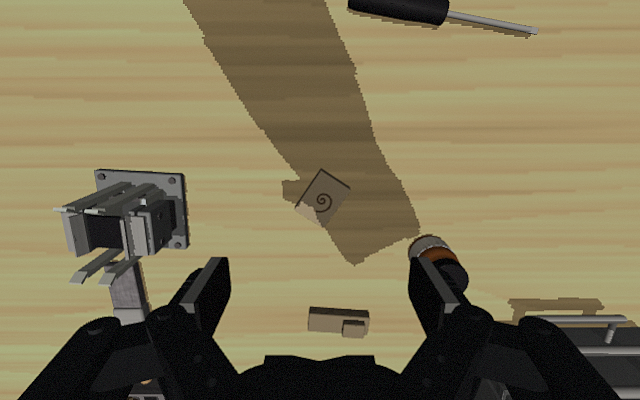

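The fossil billet shows at (322,198), spiral up, and the mask rectangle matches its size. The magazine is at the left, (125,215). Next I look at the magazine.

Call:
{"op": "jog_arm", "data": {"fingers": [1,1,1,1,1], "xyz": [[-4,-56,-15],[-4,-56,-15],[-4,-56,-14],[-4,-55,-14],[0,0,0]], "delta_rot": [[0,0,0],[0,0,0],[0,0,0],[0,0,0],[0,0,0]]}}

```text
time: 4.35
eef_pos: [0.5058, 0.048, 0.3017]
eef_rot: [0.002, 1.0, -0.0, 0.001]
contact_force: [0.4, 0.7, -0.2]
finger_gap: 0.0856
gripper_force: 0.0
```

Run:
```python
from h import *
p=shot('wrist')
import pickle; pickle.dump({k:p[k] for k in('R','t','intrinsics','distortion','image')},open('mag.pkl','wb'))
for n in('magazine','mouth','lips'): print(n,lm(p,n))
s=env.state();print(s['time'],s['eef_pos'],s['eef_rot'])
im=p['image'][90:290,210:430][:,:,::-1]; cv2.imwrite('pics/mag1.png',cv2.resize(im,None,fx=3.0,fy=3.0,interpolation=cv2.INTER_CUBIC)[:600,:])
plan([.51,-.267,.24],90)
```

```text
magazine [(0.78, [0.5471, 0.0485, 0.0021])]
mouth [(0.88, [0.5389, 0.0488, 0.0855])]
lips [(0.88, [0.5455, 0.0505, 0.0738])]
4.55 [0.50550191 0.05129497 0.30010112] [-6.74318570e-04  9.99999742e-01  9.63675963e-05 -2.26203957e-04]
6 [[-0.7, -53.1, 10.0], [-0.7, -53.1, 10.0], [-0.7, -53.1, 10.0], [-0.7, -53.1, 10.0], [-0.7, -53.1, 10.0], [-0.7, -53.0, 10.0]] [0.0, -0.0, 0.01]
```

View pics/mag1.png

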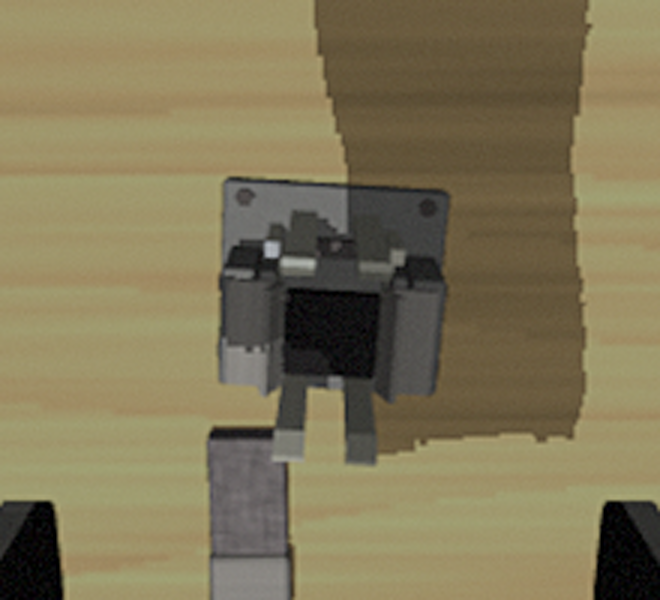

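The crop shows the magazine from above: the base's rear corners at crop (225,178) and (448,190), the dark channel centred at (332,332), and posts at the front and rear. It is turned a few degrees. On to the plain billet.

Call:
{"op": "jog_arm", "data": {"fingers": [1,1,1,1,1,1,1], "xyz": [[-1,-53,10],[-1,-53,10],[-1,-53,10],[-1,-53,10],[-1,-53,10],[0,-53,10],[0,0,0]], "delta_rot": [[0,0,0],[0,0,0],[0,0,0],[0,0,0],[0,0,0],[0,0,0],[0,0,0]]}}

```text
time: 5.42
eef_pos: [0.5108, -0.2694, 0.2384]
eef_rot: [0.001, 1.0, 0.0, -0.001]
contact_force: [-0.1, -0.0, -0.1]
finger_gap: 0.0856
gripper_force: 0.0
```

Run:
```python
from h import *
import pickle
m=pickle.load(open('mag.pkl','rb'))
f=lambda L:[((u+.5)/3-.5+210,(v+.5)/3-.5+90) for u,v in L]
c=ray(m,f([(225,178),(448,190)]),.012)*1000; d=c[1]-c[0]; print('rear corners',c.round(1),np.hypot(*d[:2]),'yaw y',np.degrees(np.arctan2(d[1],d[0])))
ex=np.array([d[1],-d[0]])/np.hypot(*d[:2]); print('origin',c[:,:2].mean(0)+50*ex)
fl=ray(m,f([(272,460),(376,463)]),.113)*1000; print('front post tips',fl.round(1))
print('wall outer/inner z96', (ray(m,f([(219,385),(437,394),(278,392),(385,392)]),.096)*1000).round(1))
p=shot('wrist','w2.png'); print(maskrect(p,'plain_billet',.022), lm(p,'plain_billet'))
s=env.state();print(s['time'],s['eef_pos'],s['eef_rot'])
k=env.masks_of('plain_billet',p)[0]['mask'].astype(np.uint8);ct=max(cv2.findContours(k,0,2)[0],key=cv2.contourArea)
print(cv2.approxPolyDP(ct,3,True).reshape(-1,2).tolist())
cv2.imwrite('pics/pl.png',cv2.resize(p['image'][120:280,240:400][:,:,::-1],None,fx=3,fy=3,interpolation=cv2.INTER_CUBIC))
```

```text
rear corners [[492.1   1.4  12. ]
 [498.  102.8  12. ]] 101.54884859912055 yaw y 86.68193650990871
origin [544.95144752  49.22576722]
front post tips [[583.7  26.5 113. ]
 [585.1  66.1 113. ]]
wall outer/inner z96 [[559.7   5.4  96. ]
 [563.8  90.6  96. ]
 [562.7  28.3  96. ]
 [562.9  70.2  96. ]]
(0.9, ((549.9494018554688, -266.8365478515625), (44.64012908935547, 65.25438690185547), 71.94278717041016)) [(0.82, [0.5516, -0.2679, 0.0004])]
5.575 [ 0.51120311 -0.26652539  0.24008165] [-5.86001280e-04  9.99999718e-01  3.47097578e-04 -3.15152807e-04]
[[312, 174], [297, 221], [329, 232], [346, 188], [341, 182]]
```

View pics/pl.png

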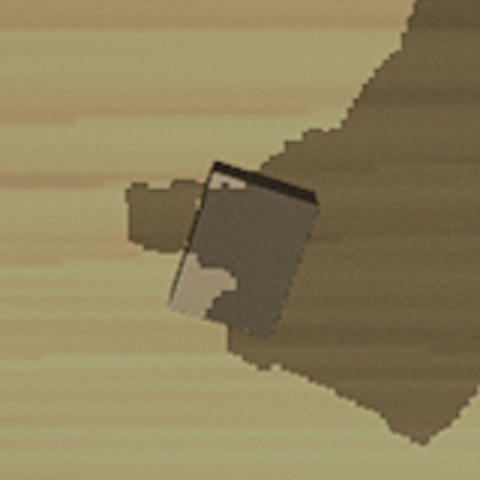

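The crop shows the plain billet's top face with corners at about (209,174), (317,206), (268,337) and (170,305). The dark strip along the top is its side face.

Run:
```python
from h import *
p=shot('wrist')
c=ray(p,[((u+.5)/3-.5+240,(v+.5)/3-.5+120) for u,v in [(209,174),(317,206),(268,337),(170,305)]],.022)*1000
print(c.round(1),c.mean(0)); 
for i in range(4): d=c[(i+1)%4]-c[i]; print(np.hypot(*d[:2]).round(1),np.degrees(np.arctan2(d[1],d[0])).round(1))
a=plan([.5505,-.266,.06],72);
```

```text
[[ 519.4 -277.4   22. ]
 [ 532.3 -235.2   22. ]
 [ 588.2 -253.8   22. ]
 [ 574.1 -293.7   22. ]] [ 553.49349941 -265.01844593   22.        ]
44.2 73.1
59.0 -18.4
42.4 -109.5
57.1 163.4
4 [[-9.8, 0.1, 45.2], [-9.7, 0.9, 45.2], [-9.7, 1.6, 45.2], [-9.5, 2.4, 45.2]] [0.0, 0.0, 4.53]
```

Run:
```python
from h import *
a=plan([.553,-.2655,.06],72); plan([.553,-.2655,.022],72,start=a)
```

```text
4 [[-10.4, 0.2, 45.2], [-10.4, 1.0, 45.2], [-10.2, 1.9, 45.2], [-10.1, 2.7, 45.2]] [0.0, 0.0, 4.53]
1 [[0.0, 0.0, 38.0]] [0.0, 0.0, 0.0]
```

Call:
{"op": "jog_arm", "data": {"fingers": [1,1,1,1,1,1,0,0,0,0], "xyz": [[-10.4,0.2,45],[-10.4,1,45],[-10.2,2,45],[-10,2.7,45],[0,0,28],[0,0,10],[0,0,0],[0,0,0],[0,0,0],[0,0,0]], "delta_rot": [[0,0,4.5],[0,0,4.5],[0,0,4.5],[0,0,4.5],[0,0,0],[0,0,0],[0,0,0],[0,0,0],[0,0,0],[0,0,0]], "force": 40}}

```text
time: 6.92
eef_pos: [0.5534, -0.2674, 0.0242]
eef_rot: [0.157, 0.988, -0.0, 0.001]
contact_force: [-0.1, 1.6, 4.6]
finger_gap: 0.0428
gripper_force: 40.7
```

Run:
```python
from h import *
s=env.state();print(s['time'],s['eef_pos'],s['eef_rot'],s['finger_gap'],s['gripper_force'],s['contact_force'])
p=shot('wrist','w3.png')
```

```text
6.925 [ 0.55335403 -0.26743816  0.02420982] [ 1.56651240e-01  9.87652948e-01 -2.44382267e-04  1.40817443e-03] 0.04280272596691958 40.6533819437027 [-0.11213787  1.63292487  4.59152607]
```

View pics/w3.png

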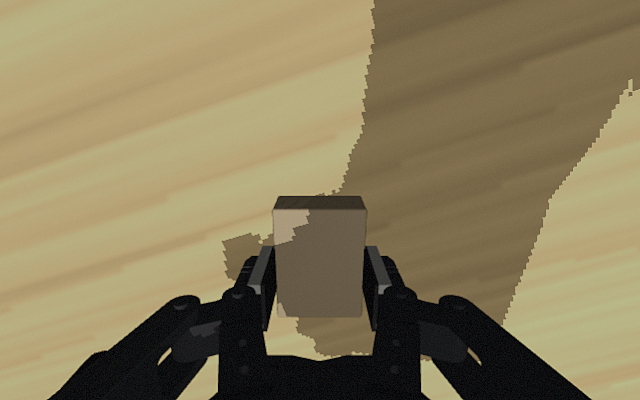

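The billet sits square between the pads: its top face spans rows 209–317 and columns 273–367. I'll work out its offset in the tool frame and plan the carry.

Run:
```python
from h import *
p=shot('wrist'); s=env.state(); R=Ro.from_quat(s['eef_rot'])
c=ray(p,[(273,209),(367,209),(363,317),(278,317)],.022); q=R.inv().apply(c-s['eef_pos'])*1000; print(q.round(1),q.mean(0))
st=(s['eef_pos']+[0,0,.156],R)
a=plan([.546,.047,.18],86.7,start=st)
```

```text
[[ 31.1 -21.    2.1]
 [ 31.1  22.2   2.1]
 [-28.7  22.9   2.3]
 [-28.6 -21.3   2.3]] [1.22157903 0.70369134 2.18559674]
6 [[17.4, 49.5, -0.0], [15.2, 50.1, -0.0], [13.1, 50.8, 0.0], [10.9, 51.3, 0.0], [8.7, 51.7, 0.0], [6.5, 52.0, 0.0]] [-0.0, 0.03, -2.45]
```

Call:
{"op": "jog_arm", "data": {"fingers": [0,0,0,0,0,0,0,0,0,0], "xyz": [[0,0,-36],[0,0,-60],[0,0,-60],[17.5,49.5,0],[15,50.5,0],[13,51,0],[11,51.5,0],[8.7,52,0],[6.5,52.5,0],[0,0,0]], "delta_rot": [[0,0,0],[0,0,0],[0,0,0],[0,0,-2.45],[0,0,-2.45],[0,0,-2.45],[0,0,-2.45],[0,0,-2.45],[0,0,-2.45],[0,0,0]]}}

```text
time: 8.28
eef_pos: [0.5454, 0.0521, 0.1793]
eef_rot: [0.027, 1.0, 0.0, 0.001]
contact_force: [0.2, -0.9, -1.9]
finger_gap: 0.0429
gripper_force: 41.9
```

Run:
```python
from h import *
p=shot('wrist','w4.png'); p=shot('side','s4.png')
s=env.state();print(s['time'],s['eef_pos'],s['eef_rot'],s['finger_gap'],s['gripper_force'],s['contact_force'])
a=cv2.imread('pics/w4.png')[150:350,180:460]; b=cv2.imread('pics/s4.png')[90:230,250:400]
a=cv2.resize(a,None,fx=1.5,fy=1.5); b=cv2.resize(b,(360,300) ,interpolation=cv2.INTER_CUBIC); cv2.imwrite('pics/c4.png',np.hstack([a,b]))
```

```text
8.375 [0.54551304 0.04923957 0.17898001] [ 2.84675141e-02  9.99594592e-01 -1.70410463e-04  4.72676650e-04] 0.04275854864312911 41.87434136867523 [ 0.04250535  0.45462797 -1.00804473]
```

View pics/c4.png

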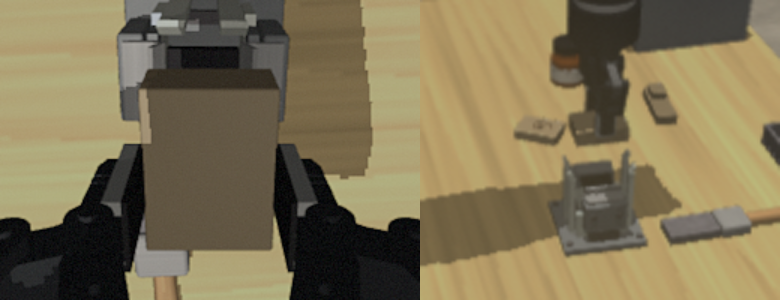

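Call:
{"op": "jog_arm", "data": {"fingers": [0,0,0,0,0,0,0,0], "xyz": [[-1,0,20],[0,0,20],[0,0,6],[0,0,4],[0,0,3],[0,0,3],[0,0,0],[0,0,0]], "delta_rot": [[0,0,0],[0,0,0],[0,0,0],[0,0,0],[0,0,0],[0,0,0],[0,0,0],[0,0,0]]}}

```text
time: 9.38
eef_pos: [0.5466, 0.0489, 0.1225]
eef_rot: [0.029, 1.0, -0.0, 0.0]
contact_force: [-0.1, -0.2, -1.7]
finger_gap: 0.0429
gripper_force: 41.8
```

Call:
{"op": "jog_arm", "data": {"fingers": [0,0,0,0,0,0], "xyz": [[0,0,2],[0,0,2],[0,0,2],[0,0,2],[0,0,0],[0,0,0]], "delta_rot": [[0,0,0],[0,0,0],[0,0,0],[0,0,0],[0,0,0],[0,0,0]]}}

```text
time: 10.12
eef_pos: [0.5465, 0.0488, 0.1143]
eef_rot: [0.029, 1.0, -0.0, -0.0]
contact_force: [0.7, -0.6, -1.1]
finger_gap: 0.0423
gripper_force: 41.8
```

Call:
{"op": "jog_arm", "data": {"fingers": [0,0,0,0,0,0], "xyz": [[0,0,1],[0,0,1],[0,0,1],[0,0,1],[0,0,0],[0,0,0]], "delta_rot": [[0,0,0],[0,0,0],[0,0,0],[0,0,0],[0,0,0],[0,0,0]]}}

```text
time: 10.88
eef_pos: [0.5465, 0.0487, 0.1103]
eef_rot: [0.029, 1.0, -0.0, -0.0]
contact_force: [-0.1, -1.5, -1.7]
finger_gap: 0.0427
gripper_force: 41.9
```

Call:
{"op": "jog_arm", "data": {"fingers": [0,0,0,0,0], "xyz": [[0,0,1],[0,0,1],[0,0,0.5],[0,0,0],[0,0,0]], "delta_rot": [[0,0,0],[0,0,0],[0,0,0],[0,0,0],[0,0,0]]}}

```text
time: 11.5
eef_pos: [0.5467, 0.0489, 0.1079]
eef_rot: [0.029, 1.0, -0.0, 0.0]
contact_force: [0.6, 0.5, 2.3]
finger_gap: 0.0426
gripper_force: 42.3
```

Call:
{"op": "jog_arm", "data": {"fingers": [0.7,0.7,0.7,0.7,0,0,0,0,0,0], "xyz": [[0,0,0],[0,0,0],[0,0,-10],[0,0,-40],[0,0,0],[0,0,0],[0,0,0],[0,0,0],[0,0,0],[0,0,0]], "delta_rot": [[0,0,0],[0,0,0],[0,0,0],[0,0,0],[0,0,0],[0,0,0],[0,0,0],[0,0,0],[0,0,0],[0,0,0]]}}

```text
time: 12.75
eef_pos: [0.5464, 0.0488, 0.1576]
eef_rot: [0.029, 1.0, -0.0, -0.0]
contact_force: [-0.3, -0.1, 0.3]
finger_gap: -0.0006
gripper_force: 0.0
```

Run:
```python
from h import *
p=shot('wrist','w5.png'); p=shot('side','s5.png')
s=env.state();print(s['time'],s['eef_pos'],s['finger_gap'],s['contact_force'])
a=cv2.imread('pics/w5.png')[100:340,200:440]; b=cv2.imread('pics/s5.png')[110:230,260:380]
a=cv2.resize(a,(390,390)); b=cv2.resize(b,(390,390) ,interpolation=cv2.INTER_CUBIC); cv2.imwrite('pics/c5.png',np.hstack([a,b]))
```

```text
12.85 [0.54650524 0.04881973 0.15773115] -0.00019660661478311083 [ 0.03336114 -0.23959962 -0.15585025]
```

View pics/c5.png

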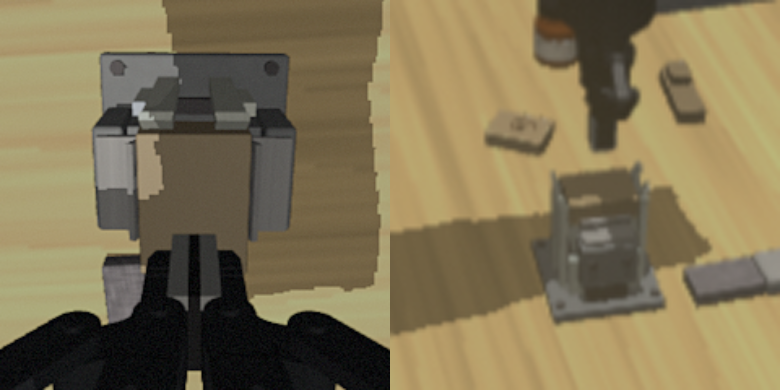

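The plain billet rests level in the mouth between the posts. Its top face spans (140–250, 130–270) in the left crop, and the fingers are shut above it. Now I push down gently.

Call:
{"op": "jog_arm", "data": {"fingers": [0,0,0,0,0,0,0,0], "xyz": [[1,0,20],[0,0,14],[0,0,3],[0,0,2],[0,0,2],[0,0,1],[0,0,0],[0,0,0]], "delta_rot": [[0,0,0],[0,0,0],[0,0,0],[0,0,0],[0,0,0],[0,0,0],[0,0,0],[0,0,0]]}}

```text
time: 13.85
eef_pos: [0.5458, 0.0489, 0.1161]
eef_rot: [0.029, 1.0, -0.0, 0.0]
contact_force: [-0.3, -0.4, 2.8]
finger_gap: -0.0002
gripper_force: 1.3
```

Call:
{"op": "jog_arm", "data": {"fingers": [0,0,0,0,0,0], "xyz": [[0,0,1.5],[0,0,1.5],[0,0,1.5],[0,0,1.5],[0,0,1],[0,0,0]], "delta_rot": [[0,0,0],[0,0,0],[0,0,0],[0,0,0],[0,0,0],[0,0,0]]}}

```text
time: 14.6
eef_pos: [0.5454, 0.0489, 0.1086]
eef_rot: [0.029, 1.0, -0.0, -0.0]
contact_force: [-0.4, 0.8, 0.4]
finger_gap: -0.0006
gripper_force: 0.0
```

Call:
{"op": "jog_arm", "data": {"fingers": [0,0,0,0,0,0,0], "xyz": [[0,0,2],[0,0,2],[0,0,2],[0,0,2],[0,0,2],[0,0,0],[0,0,0]], "delta_rot": [[0,0,0],[0,0,0],[0,0,0],[0,0,0],[0,0,0],[0,0,0],[0,0,0]]}}

```text
time: 15.48
eef_pos: [0.5456, 0.0489, 0.0986]
eef_rot: [0.029, 1.0, -0.0, -0.0]
contact_force: [-0.9, 0.6, 0.1]
finger_gap: -0.0001
gripper_force: 0.0
```

Call:
{"op": "jog_arm", "data": {"fingers": [0,0], "xyz": [[0,0,2],[0,0,2]], "delta_rot": [[0,0,0],[0,0,0]]}}

```text
time: 15.72
eef_pos: [0.5456, 0.0489, 0.0949]
eef_rot: [0.029, 1.0, -0.0, 0.0]
contact_force: [-0.7, 0.4, 4.1]
finger_gap: 0.0002
gripper_force: 2.0
```

Run:
```python
from h import *
p=shot('wrist','w6.png'); p=shot('side','s6.png')
s=env.state();print(s['time'],s['eef_pos'],s['finger_gap'],s['contact_force'])
a=cv2.imread('pics/w6.png')[150:390,200:440]; b=cv2.imread('pics/s6.png')[110:230,260:380]
a=cv2.resize(a,(400,400)); b=cv2.resize(b,(400,400) ,interpolation=cv2.INTER_CUBIC); cv2.imwrite('pics/c6.png',np.hstack([a,b]))
```

```text
15.825 [0.5455974  0.04891452 0.0947062 ] 0.00010019143696931795 [ 0.22829496 -0.19630591  0.79426617]
```

View pics/c6.png

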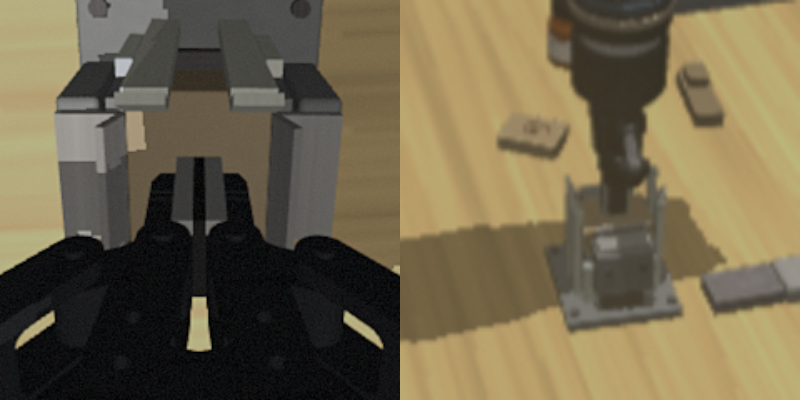

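The billet is going down level, with the fingertips between the walls and about 4 N while moving. I keep pushing until it is well past the lips; the plain billet has over 15 mm of travel.

Call:
{"op": "jog_arm", "data": {"fingers": [0,0,0,0,0,0,0,0], "xyz": [[0,0,2],[0,0,2],[0,0,2],[0,0,2],[0,0,2],[0,0,1.5],[0,0,1.5],[0,0,0]], "delta_rot": [[0,0,0],[0,0,0],[0,0,0],[0,0,0],[0,0,0],[0,0,0],[0,0,0],[0,0,0]]}}

```text
time: 16.82
eef_pos: [0.5456, 0.0489, 0.0818]
eef_rot: [0.029, 1.0, -0.0, 0.0]
contact_force: [0.2, 0.6, 2.8]
finger_gap: 0.0
gripper_force: 1.6
```

Call:
{"op": "jog_arm", "data": {"fingers": [0,0,0], "xyz": [[0,0,-1.5],[0,0,-1],[0,0,0]], "delta_rot": [[0,0,0],[0,0,0],[0,0,0]]}}

```text
time: 17.2
eef_pos: [0.5456, 0.0489, 0.0845]
eef_rot: [0.029, 1.0, -0.0, 0.0]
contact_force: [1.2, 0.1, 2.8]
finger_gap: 0.0
gripper_force: 1.5
```

Call:
{"op": "jog_arm", "data": {"fingers": [0,0,0], "xyz": [[0,0,-1],[0,0,0],[0,0,0]], "delta_rot": [[0,0,0],[0,0,0],[0,0,0]]}}

```text
time: 17.58
eef_pos: [0.5455, 0.0489, 0.0853]
eef_rot: [0.029, 1.0, -0.0, 0.0]
contact_force: [1.5, 0.7, 3.5]
finger_gap: 0.0
gripper_force: 1.4
```

Call:
{"op": "jog_arm", "data": {"fingers": [0,0,0], "xyz": [[0,0,-1],[0,0,0],[0,0,0]], "delta_rot": [[0,0,0],[0,0,0],[0,0,0]]}}

```text
time: 17.95
eef_pos: [0.5456, 0.0489, 0.0863]
eef_rot: [0.029, 1.0, -0.0, 0.0]
contact_force: [1.1, -0.6, 3.1]
finger_gap: -0.0
gripper_force: 1.4
```

Call:
{"op": "jog_arm", "data": {"fingers": [0,0,0], "xyz": [[0,0,-1],[0,0,0],[0,0,0]], "delta_rot": [[0,0,0],[0,0,0],[0,0,0]]}}

```text
time: 18.32
eef_pos: [0.5456, 0.0489, 0.0873]
eef_rot: [0.029, 1.0, -0.0, 0.0]
contact_force: [1.4, 0.0, 2.8]
finger_gap: -0.0001
gripper_force: 1.4
```

Call:
{"op": "jog_arm", "data": {"fingers": [0,0,0], "xyz": [[0,0,-1],[0,0,0],[0,0,0]], "delta_rot": [[0,0,0],[0,0,0],[0,0,0]]}}

```text
time: 18.7
eef_pos: [0.5455, 0.0489, 0.0884]
eef_rot: [0.029, 1.0, -0.0, 0.0]
contact_force: [1.9, 0.9, 2.2]
finger_gap: -0.0001
gripper_force: 1.3
```

Call:
{"op": "jog_arm", "data": {"fingers": [0,0,0], "xyz": [[0,0,-1],[0,0,0],[0,0,0]], "delta_rot": [[0,0,0],[0,0,0],[0,0,0]]}}

```text
time: 19.08
eef_pos: [0.545, 0.0488, 0.089]
eef_rot: [0.029, 1.0, -0.0, -0.001]
contact_force: [0.3, -0.1, 0.5]
finger_gap: 0.0
gripper_force: 0.0
```

Call:
{"op": "jog_arm", "data": {"fingers": [0,0,0], "xyz": [[0,0,-1],[0,0,0],[0,0,0]], "delta_rot": [[0,0,0],[0,0,0],[0,0,0]]}}

```text
time: 19.45
eef_pos: [0.5455, 0.0489, 0.0903]
eef_rot: [0.029, 1.0, -0.0, -0.0]
contact_force: [-0.5, 0.1, -0.0]
finger_gap: -0.0
gripper_force: 0.0
```

Contact ended at TCP z ≈ 0.0887, so the lip undersides are at about 0.0777 and the plain billet is held. Now the fossil billet.

Run:
```python
from h import *
s=env.state(); a=plan([.493,.299,.2],55.7,start=(s['eef_pos']+[0,0,.11],Ro.from_quat(s['eef_rot']))); print(s['time'],s['eef_pos'])
```

```text
5 [[13.4, 49.3, 0.1], [18.6, 47.6, 0.1], [23.6, 45.3, 0.1], [28.4, 42.5, 0.1], [32.8, 39.2, 0.1]] [-0.0, -0.0, 6.19]
19.45 [0.54546671 0.04889364 0.09029342]
```

Call:
{"op": "jog_arm", "data": {"fingers": [0,0,1,1,1,1,1,1], "xyz": [[0,0,-55],[0,0,-55],[13.4,49.3,0],[18.6,47.6,0],[23.6,45.3,0],[28.4,42.5,0],[32.8,39.2,0],[0,0,0]], "delta_rot": [[0,0,0],[0,0,0],[0,0,6.2],[0,0,6.2],[0,0,6.2],[0,0,6.2],[0,0,6.2],[0,0,0]]}}

```text
time: 20.45
eef_pos: [0.4922, 0.302, 0.2]
eef_rot: [0.294, 0.956, 0.0, -0.0]
contact_force: [0.7, -0.1, -0.9]
finger_gap: 0.0854
gripper_force: 0.0
```

Run:
```python
from h import *
p=shot('wrist','w7.png'); r=maskrect(p,'fossil_billet',.016);print(r)
m=env.masks_of('fossil_billet',p)[0]['mask'].astype(np.uint8);ct=max(cv2.findContours(m,0,2)[0],key=cv2.contourArea)
print(cv2.approxPolyDP(ct,3,True).reshape(-1,2).tolist())
s=env.state();print(s['time'],s['eef_pos'],s['eef_rot'])
x,y,w_,h=cv2.boundingRect(m);print(x,y,w_,h)
a=cv2.imread('pics/w7.png')[y-15:y+h+15,x-15:x+w_+15]; cv2.imwrite('pics/c7.png',cv2.resize(a,None,fx=4,fy=4,interpolation=cv2.INTER_CUBIC)[:600,:800])
plan([.530,.2745,.02],55.7)
```

```text
(0.88, ((529.2470703125, 275.31982421875), (43.58980178833008, 63.6220817565918), 55.515438079833984))
[[300, 191], [299, 243], [336, 244], [337, 192]]
20.6 [0.49310274 0.29855134 0.20015225] [ 2.94655748e-01  9.55603410e-01 -3.33907908e-04 -4.76946120e-05]
298 191 41 55
4 [[-11.0, 0.3, 45.0], [-11.0, 0.2, 45.0], [-11.0, 0.2, 45.0], [-11.0, 0.2, 45.0]] [-0.01, 0.0, 0.01]
```

View pics/c7.png

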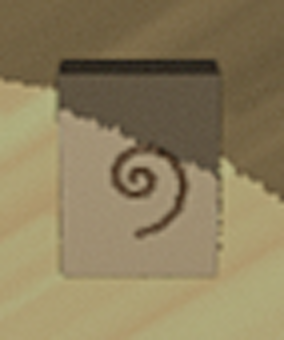

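The fossil billet's top face spans crop rows 73–275 and columns 60–218, spiral up, square to the tool. Its centre is about (0.5307, 0.2743). I go down and grip it.

Call:
{"op": "jog_arm", "data": {"fingers": [1,1,1,1,1,0,0,0,0,0], "xyz": [[-11.2,0.3,45],[-11.2,0.3,45],[-11.2,0.3,45],[-11.2,0.2,36],[0,0,11.5],[0,0,0],[0,0,0],[0,0,0],[0,0,0],[0,0,0]], "delta_rot": [[0,0,0],[0,0,0],[0,0,0],[0,0,0],[0,0,0],[0,0,0],[0,0,0],[0,0,0],[0,0,0],[0,0,0]]}}

```text
time: 21.85
eef_pos: [0.5316, 0.2752, 0.0198]
eef_rot: [0.295, 0.956, 0.001, 0.001]
contact_force: [0.5, -1.1, 5.6]
finger_gap: 0.0425
gripper_force: 40.5
```

Run:
```python
from h import *
p=shot('wrist','w8.png'); s=env.state(); print(s['time'],s['eef_pos'],s['finger_gap'],s['gripper_force'])
im=cv2.cvtColor(p['image'],cv2.COLOR_RGB2GRAY).astype(float)
g=im[150:380,295:345].mean(1); d=np.diff(g); i=np.argsort(-abs(d))[:10]; print([(int(k+150),round(d[k])) for k in sorted(i)])
R=Ro.from_quat(s['eef_rot']); c=ray(p,[(320,v) for v in(200,210,220,230,310,320,330,340)],.016); print((R.inv().apply(c-s['eef_pos'])*1000)[:,0].round(1))
print([ (m['conf'],cv2.boundingRect(m['mask'].astype(np.uint8))) for m in env.masks_of('fossil_billet',p)[:1]])
plan([.546,.049,.19],86.7,start=(s['eef_pos']+[0,0,.17],R))
```

```text
21.9 [0.53155494 0.27519742 0.01973454] 0.042351712728912215 40.50002038478851
[(199, -37), (200, -34), (209, 21), (316, 29), (355, -21), (356, -34), (357, -34), (358, -32), (359, -32), (360, -24)]
[ 34.9  30.   25.   19.9 -25.4 -31.7 -38.2 -44.8]
[(0.95, (273, 200, 94, 118))]
4 [[-34.9, -44.7, -0.1], [-28.5, -49.0, -0.1], [-21.6, -52.4, -0.1], [-14.4, -54.8, -0.1]] [0.03, 0.03, -7.75]
```

Call:
{"op": "jog_arm", "data": {"fingers": [0,0,0,0,0,0,0,0,0], "xyz": [[0,0,-50],[0,0,-60],[0,0,-60],[-34.9,-44.7,0],[-28.5,-49,0],[-21.6,-52.4,0],[-14.4,-54.8,0],[0,0,0],[0,0,0]], "delta_rot": [[0,0,0],[0,0,0],[0,0,0],[0,0,-7.8],[0,0,-7.8],[0,0,-7.8],[0,0,-7.8],[0,0,0],[0,0,0]]}}

```text
time: 23.08
eef_pos: [0.5455, 0.0485, 0.1886]
eef_rot: [0.028, 1.0, 0.0, 0.001]
contact_force: [0.5, 0.4, -1.3]
finger_gap: 0.0425
gripper_force: 41.8
```

Run:
```python
from h import *
s=env.state(); print(s['time'],s['eef_pos'],s['eef_rot'],s['finger_gap'],s['gripper_force'],s['contact_force'])
plan([.546,.0488,.125],86.7,n=4)
```

```text
23.075 [0.5454787  0.04846566 0.18864499] [2.80921969e-02 9.99605141e-01 2.03319469e-04 5.91545100e-04] 0.0425187796211772 41.752978563308716 [ 0.5432536   0.36025333 -1.28518085]
4 [[-0.1, 0.1, 15.9], [-0.1, 0.1, 15.9], [-0.1, 0.1, 15.9], [-0.1, 0.1, 15.9]] [0.01, 0.02, 0.02]
```

Call:
{"op": "jog_arm", "data": {"fingers": [0,0,0,0,0,0,0,0,0,0], "xyz": [[-0.5,0.3,30],[0,0,18],[0,0,7],[0,0,5],[0,0,4],[0,0,4],[0,0,3],[0,0,3],[0,0,0],[0,0,0]], "delta_rot": [[0,0,0],[0,0,0],[0,0,0],[0,0,0],[0,0,0],[0,0,0],[0,0,0],[0,0,0],[0,0,0],[0,0,0]]}}

```text
time: 24.32
eef_pos: [0.546, 0.0486, 0.1139]
eef_rot: [0.027, 1.0, -0.0, 0.0]
contact_force: [-0.1, -0.2, -0.9]
finger_gap: 0.0423
gripper_force: 41.7
```

Call:
{"op": "jog_arm", "data": {"fingers": [0,0,0,0,0,0], "xyz": [[0,0,2],[0,0,2],[0,0,1],[0,0,1],[0,0,0],[0,0,0]], "delta_rot": [[0,0,0],[0,0,0],[0,0,0],[0,0,0],[0,0,0],[0,0,0]]}}

```text
time: 25.08
eef_pos: [0.546, 0.0486, 0.1078]
eef_rot: [0.027, 1.0, -0.0, 0.0]
contact_force: [1.0, 0.4, -1.6]
finger_gap: 0.0426
gripper_force: 41.7
```

Call:
{"op": "jog_arm", "data": {"fingers": [0,0,0,0], "xyz": [[0,0,1],[0,0,0.5],[0,0,0],[0,0,0]], "delta_rot": [[0,0,0],[0,0,0],[0,0,0],[0,0,0]]}}

```text
time: 25.58
eef_pos: [0.5459, 0.0486, 0.1063]
eef_rot: [0.027, 1.0, -0.0, -0.0]
contact_force: [0.2, 0.8, -2.3]
finger_gap: 0.0423
gripper_force: 41.7
```

Call:
{"op": "jog_arm", "data": {"fingers": [0,0,0,0], "xyz": [[0,0,0.7],[0,0,0.7],[0,0,0],[0,0,0]], "delta_rot": [[0,0,0],[0,0,0],[0,0,0],[0,0,0]]}}

```text
time: 26.08
eef_pos: [0.5461, 0.0486, 0.1051]
eef_rot: [0.027, 1.0, -0.0, 0.0]
contact_force: [-1.4, 0.0, 3.9]
finger_gap: 0.0425
gripper_force: 42.2
```

Contact, about where expected. I release, rise and shut the fingers.

Call:
{"op": "jog_arm", "data": {"fingers": [0.7,0.7,0.7,0.7,0,0,0,0,0,0], "xyz": [[0,0,0],[0,0,0],[0,0,-10],[0,0,-40],[0,0,0],[0,0,0],[0,0,0],[0,0,0],[0,0,0],[0,0,0]], "delta_rot": [[0,0,0],[0,0,0],[0,0,0],[0,0,0],[0,0,0],[0,0,0],[0,0,0],[0,0,0],[0,0,0],[0,0,0]]}}

```text
time: 27.32
eef_pos: [0.5458, 0.0486, 0.1547]
eef_rot: [0.027, 1.0, -0.0, -0.0]
contact_force: [0.7, -0.2, -0.5]
finger_gap: -0.0
gripper_force: 0.0
```

Run:
```python
from h import *
s=env.state();p=shot('wrist','w9.png'); print(s['time'],s['eef_pos'])
print(lm(p,'fossil_billet')); m=env.masks_of('fossil_billet',p)
if m:
    k=m[0]['mask'].astype(np.uint8);ct=max(cv2.findContours(k,0,2)[0],key=cv2.contourArea)
    c=cv2.approxPolyDP(ct,3,True).reshape(-1,2); print(m[0]['conf'],(ray(p,c,.102)*1000).round(0).tolist())
```

```text
27.325 [0.54584981 0.04861607 0.15472098]
[(0.72, [0.5451, 0.0519, 0.087])]
0.88 [[514.0, 30.0, 102.0], [573.0, 26.0, 102.0], [564.0, 32.0, 102.0], [564.0, 38.0, 102.0], [556.0, 41.0, 102.0], [557.0, 57.0, 102.0], [564.0, 58.0, 102.0], [565.0, 64.0, 102.0], [576.0, 69.0, 102.0], [517.0, 72.0, 102.0], [516.0, 60.0, 102.0], [513.0, 59.0, 102.0]]
```

The fossil billet is seated level: at 102 mm height its corners form a 60 × 43 mm rectangle centred on the channel.

Call:
{"op": "jog_arm", "data": {"fingers": [0,0,0,0,0,0,0,0], "xyz": [[0.5,0,20],[0,0,14],[0,0,3],[0,0,2],[0,0,1.5],[0,0,1],[0,0,0],[0,0,0]], "delta_rot": [[0,0,0],[0,0,0],[0,0,0],[0,0,0],[0,0,0],[0,0,0],[0,0,0],[0,0,0]]}}

```text
time: 28.48
eef_pos: [0.5455, 0.0487, 0.1136]
eef_rot: [0.027, 1.0, -0.0, 0.0]
contact_force: [0.5, -0.2, 0.1]
finger_gap: 0.0
gripper_force: 0.0
```

Call:
{"op": "jog_arm", "data": {"fingers": [0,0,0,0,0], "xyz": [[0,0,1.5],[0,0,1.5],[0,0,1.5],[0,0,1.5],[0,0,1.5]], "delta_rot": [[0,0,0],[0,0,0],[0,0,0],[0,0,0],[0,0,0]]}}

```text
time: 29.1
eef_pos: [0.5453, 0.0487, 0.1056]
eef_rot: [0.027, 1.0, -0.0, -0.0]
contact_force: [0.8, -0.1, 0.4]
finger_gap: 0.0001
gripper_force: 0.5
```

Call:
{"op": "jog_arm", "data": {"fingers": [0,0,0,0,0], "xyz": [[0,0,1.5],[0,0,1.5],[0,0,1.5],[0,0,1.5],[0,0,1.5]], "delta_rot": [[0,0,0],[0,0,0],[0,0,0],[0,0,0],[0,0,0]]}}

```text
time: 29.72
eef_pos: [0.5454, 0.0487, 0.0983]
eef_rot: [0.027, 1.0, -0.0, -0.0]
contact_force: [-0.8, 0.3, 4.2]
finger_gap: 0.0002
gripper_force: 2.0
```

Call:
{"op": "jog_arm", "data": {"fingers": [0,0,0,0,0], "xyz": [[0,0,1],[0,0,1],[0,0,1],[0,0,1],[0,0,1]], "delta_rot": [[0,0,0],[0,0,0],[0,0,0],[0,0,0],[0,0,0]]}}

```text
time: 30.35
eef_pos: [0.5454, 0.0487, 0.0933]
eef_rot: [0.027, 1.0, -0.0, -0.0]
contact_force: [-1.3, 1.1, 4.3]
finger_gap: -0.0003
gripper_force: 2.2
```

Call:
{"op": "jog_arm", "data": {"fingers": [0,0,0,0,0,0], "xyz": [[0,0,0.7],[0,0,0.7],[0,0,0.7],[0,0,0.7],[0,0,0.7],[0,0,0.7]], "delta_rot": [[0,0,0],[0,0,0],[0,0,0],[0,0,0],[0,0,0],[0,0,0]]}}

```text
time: 31.1
eef_pos: [0.5454, 0.0487, 0.0892]
eef_rot: [0.027, 1.0, -0.0, 0.0]
contact_force: [-1.9, 0.4, 5.0]
finger_gap: 0.0003
gripper_force: 2.4
```

Call:
{"op": "jog_arm", "data": {"fingers": [0,0,0,0], "xyz": [[0,0,0.4],[0,0,0.4],[0,0,0.4],[0,0,0]], "delta_rot": [[0,0,0],[0,0,0],[0,0,0],[0,0,0]]}}

```text
time: 31.6
eef_pos: [0.5454, 0.0486, 0.0879]
eef_rot: [0.027, 1.0, -0.0, -0.0]
contact_force: [-2.1, 0.1, 3.3]
finger_gap: 0.0001
gripper_force: 1.5
```

Call:
{"op": "jog_arm", "data": {"fingers": [0,0,0,0], "xyz": [[0,0,0.3],[0,0,0.3],[0,0,0],[0,0,0]], "delta_rot": [[0,0,0],[0,0,0],[0,0,0],[0,0,0]]}}

```text
time: 32.1
eef_pos: [0.5454, 0.0486, 0.0874]
eef_rot: [0.027, 1.0, -0.0, -0.0]
contact_force: [-1.2, 0.1, 2.5]
finger_gap: 0.0002
gripper_force: 1.5
```

Call:
{"op": "jog_arm", "data": {"fingers": [0,0,0], "xyz": [[0,0,-0.8],[0,0,0],[0,0,0]], "delta_rot": [[0,0,0],[0,0,0],[0,0,0]]}}

```text
time: 32.48
eef_pos: [0.5454, 0.0486, 0.0882]
eef_rot: [0.027, 1.0, -0.0, -0.0]
contact_force: [-0.3, 0.2, 3.0]
finger_gap: -0.0
gripper_force: 1.5
```

Call:
{"op": "jog_arm", "data": {"fingers": [0,0,0], "xyz": [[0,0,-0.8],[0,0,0],[0,0,0]], "delta_rot": [[0,0,0],[0,0,0],[0,0,0]]}}

```text
time: 32.85
eef_pos: [0.5454, 0.0486, 0.0889]
eef_rot: [0.027, 1.0, -0.0, -0.0]
contact_force: [0.7, 0.3, 0.7]
finger_gap: -0.0001
gripper_force: 0.2
```

Call:
{"op": "jog_arm", "data": {"fingers": [0,0,0], "xyz": [[0,0,-0.8],[0,0,0],[0,0,0]], "delta_rot": [[0,0,0],[0,0,0],[0,0,0]]}}

```text
time: 33.22
eef_pos: [0.5454, 0.0486, 0.0898]
eef_rot: [0.027, 1.0, -0.0, -0.0]
contact_force: [-0.5, -0.5, 0.1]
finger_gap: -0.0003
gripper_force: 0.0
```

The billet followed the fingers up and stopped at the lip height (TCP z 0.0889), so it appears held. I rise and check the lips' overlap on both sides.

Call:
{"op": "jog_arm", "data": {"fingers": [0,0,0,0], "xyz": [[0,0,-40],[0,0,-40],[35,0,-40],[0,0,0]], "delta_rot": [[0,0,0],[0,0,0],[0,0,0],[0,0,0]]}}

```text
time: 33.72
eef_pos: [0.5103, 0.0508, 0.2129]
eef_rot: [0.027, 1.0, 0.0, 0.002]
contact_force: [-0.4, -0.4, 0.5]
finger_gap: 0.0
gripper_force: 0.0
```

Run:
```python
from h import *
p=shot('wrist','w10.png'); s=env.state(); print(s['time'],s['eef_pos'])
m=env.masks_of('fossil_billet',p)
if m:
    k=m[0]['mask']; R=Ro.from_euler('z',-3.3,degrees=True).inv(); print(m[0]['conf'],lm(p,'fossil_billet'))
    vs=np.where(k.any(1))[0]
    for v in vs[::4]:
        u=np.where(k[v])[0]; q=R.apply(ray(p,[(u[0]-.5,v),(u[-1]+.5,v)],.0777)-[.5455,.0492,0])*1000; print(v,u[0],u[-1],q[:,:2].round(1).tolist(),len(u))
for n in ('lip_left','lip_right'):
    for d in env.masks_of(n,p)[:1]: 
        b=cv2.boundingRect(d['mask'].astype(np.uint8)); print(n,d['conf'],b)
    print(lm(p,n))
```

```text
33.775 [0.51067752 0.05067731 0.21125073]
0.81 [(0.6, [0.545, 0.0498, 0.0631])]
193 312 327 [[-33.0, -7.0], [-33.1, 7.4]] 16
197 311 328 [[-29.2, -7.9], [-29.3, 8.4]] 18
201 311 328 [[-25.4, -7.9], [-25.5, 8.4]] 18
205 299 338 [[-21.5, -18.9], [-21.6, 17.6]] 40
209 299 340 [[-17.7, -19.0], [-17.7, 19.5]] 42
213 299 340 [[-13.7, -19.1], [-13.8, 19.6]] 42
217 299 340 [[-9.8, -19.1], [-9.9, 19.7]] 42
221 299 340 [[-5.8, -19.2], [-5.9, 19.8]] 42
225 299 340 [[-1.8, -19.3], [-1.9, 19.9]] 42
229 299 340 [[2.3, -19.4], [2.2, 20.0]] 42
233 299 339 [[6.4, -19.4], [6.3, 19.2]] 41
237 299 339 [[10.5, -19.5], [10.4, 19.3]] 41
241 299 339 [[14.7, -19.6], [14.6, 19.4]] 41
245 299 339 [[18.9, -19.7], [18.8, 19.5]] 15
249 299 339 [[23.1, -19.7], [23.1, 19.6]] 13
253 298 339 [[27.4, -20.8], [27.3, 19.7]] 11
lip_left 0.78 (340, 206, 26, 50)Traceback (most recent call last):
  File "<stdin>", line 12, in <module>
  File "h.py", line 9, in lm
    return [(round(d['conf'],2),np.round(w(p,d['xyz']),4).tolist()) for d in env.landmark_of(n,p)[:2]]
                                                                             ~~~~~~~~~~~~~~~^^^^^
ValueError: it knows: brush, core, fossil_billet, jar, lips, loupe, magazine, mouth, offcut, plain_billet, scraper, stop
```

Between the lips the billet's visible width is 39 mm, symmetric about the axis, so both lips are sprung in. The fossil billet's origin at z ≈ 0.062 also matches a loaded stack, and the arm is clear.

```bash
python3 -c "
from cell import env
print(env.finish_job())"
```

```text
the job is handed in; nothing more can be done
None
```

I loaded both billets, the plain one first and then the fossil one face up, and handed the job in at about 34 s. The final picture showed both lips sprung back over the stack, and the highest push I read was about 5 N.

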